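# Line up the brass weights by size on the display board

### The job

Stand the four brass weights upright on the four round marks of the wooden board, one centred on each mark, in order of size: the biggest on the mark beside the red end block, then steadily down to the smallest on the mark farthest from it. Set them down rather than dropping them, do not knock any over, and leave the battery cell and the coil where they stand.

Things in the scene. Friction and masses are not known exactly. Their poses are not given: they have to be found in the camera images.
- brass_50_centre (a point): the biggest of the four loose round brass weights: upright cylinder 50 mm in diameter up to 55 mm, then a neck and a round knob about 28 mm in diameter, 72 mm high in all, about 750 g. It starts standing on a fixed pale grey mat, 3 mm thick. Can be gripped round its body or by its knob. The point lies on its axis, half-way up (36 mm above its underside); z is its upright axis.
- brass_39_centre (a point): the second biggest of the four loose round brass weights: upright cylinder 39 mm in diameter up to 44 mm, then a neck and a round knob about 22 mm in diameter, 58 mm high in all, about 500 g. It starts standing on a fixed pale grey mat, 3 mm thick. Can be gripped round its body or by its knob. The point lies on its axis, half-way up (29 mm above its underside); z is its upright axis.
- brass_29_centre (a point): the second smallest of the four loose round brass weights: upright cylinder 29 mm in diameter up to 33 mm, then a neck and a round knob about 16 mm in diameter, 43 mm high in all, about 200 g. It starts standing on a fixed pale grey mat, 3 mm thick. Can be gripped round its body or by its knob. The point lies on its axis, half-way up (21.5 mm above its underside); z is its upright axis.
- brass_18_centre (a point): the smallest of the four loose round brass weights: upright cylinder 18 mm in diameter up to 20 mm, then a neck and a round knob about 10 mm in diameter, 31 mm high in all, about 50 g. It starts standing on a fixed pale grey mat, 3 mm thick. Can be gripped round its body or by its knob. The point lies on its axis, half-way up (15.5 mm above its underside); z is its upright axis.
- mark1_top (a point): the dark round mark beside the red end block: a flat disc 54 mm in diameter, fixed on a pale wooden board (314 x 70 x 10 mm, fixed to the bench, turned any way). The four marks lie in a straight line along the board, 70 mm apart. The point is the centre of the disc's top, 12 mm above the bench, on which the weight stands. The red block (16 mm along the board, 66 mm across it, its top 30 mm above the bench) has its middle 60 mm beyond this mark.
- mark2_top (a point): the dark round mark second from the red end block: a flat disc 54 mm in diameter, fixed on a pale wooden board (314 x 70 x 10 mm, fixed to the bench, turned any way). The four marks lie in a straight line along the board, 70 mm apart. The point is the centre of the disc's top, 12 mm above the bench, on which the weight stands.
- mark3_top (a point): the dark round mark third from the red end block: a flat disc 54 mm in diameter, fixed on a pale wooden board (314 x 70 x 10 mm, fixed to the bench, turned any way). The four marks lie in a straight line along the board, 70 mm apart. The point is the centre of the disc's top, 12 mm above the bench, on which the weight stands.
- mark4_top (a point): the dark round mark fourth, farthest from the red end block: a flat disc 54 mm in diameter, fixed on a pale wooden board (314 x 70 x 10 mm, fixed to the bench, turned any way). The four marks lie in a straight line along the board, 70 mm apart. The point is the centre of the disc's top, 12 mm above the bench, on which the weight stands.
- cell_centre (a point): bystander, to be left alone: upright round battery cell, black with a copper-coloured top band, 33 mm in diameter, 60 mm high; the point is its centre, 30 mm up.
- coil_centre (a point): bystander, to be left alone: coil of orange-brown wire between two black end plates, 62 x 62 x 62 mm; the point is its centre, 31 mm up.
There are look-alikes about, which are no part of the job. Leave any blue look-alike of the part that bears brass_50_centre alone. Leave any turquoise look-alike of the part that bears brass_29_centre alone.

How it is judged:
At the end, for the whole second after the job is handed in: Each weight stands upright (within 0.1 rad) on the mark's disc of its rank (biggest nearest the red block), its axis within 12 mm of the mark's centre, at rest and released (horizontal distance between brass_50_centre and mark1_top below 0.012 m and angle between each of brass_50_centre, brass_39_centre, brass_29_centre, brass_18_centre's own z axis and vertical below 0.1 rad and height (world z) of brass_50_centre between 0.044 and 0.052 m and linear speed of each of brass_50, brass_39, brass_29, brass_18 below 0.02 m/s and contact force between the fingers and brass_50 below 0.1 N and horizontal distance between brass_39_centre and mark2_top below 0.012 m and height (world z) of brass_39_centre between 0.037 and 0.045 m and contact force between the fingers and brass_39 below 0.1 N and horizontal distance between brass_29_centre and mark3_top below 0.012 m and height (world z) of brass_29_centre between 0.0295 and 0.0375 m and contact force between the fingers and brass_29 below 0.1 N and horizontal distance between brass_18_centre and mark4_top below 0.012 m and height (world z) of brass_18_centre between 0.0235 and 0.0315 m and contact force between the fingers and brass_18 below 0.1 N); the robot touches nothing.
It fails at once if a brass weight is knocked over (angle between any of brass_50_centre, brass_39_centre, brass_29_centre, brass_18_centre's own z axis and vertical above 0.7 rad).
It fails at once if a brass weight is dropped from more than 30 mm above the board ((height (world z) of brass_50_centre above 0.078 m and contact force between brass_50 and anything else below 0.02 N) or (height (world z) of brass_39_centre above 0.071 m and contact force between brass_39 and anything else below 0.02 N) or (height (world z) of brass_29_centre above 0.0635 m and contact force between brass_29 and anything else below 0.02 N) or (height (world z) of brass_18_centre above 0.0575 m and contact force between brass_18 and anything else below 0.02 N)).
It fails at once if the cell is disturbed (moved more than 15 mm) (distance of cell_centre from where it was at the start of the episode above 0.015 m).
It fails at once if the coil is disturbed (moved more than 15 mm) (distance of coil_centre from where it was at the start of the episode above 0.015 m).
It also fails if it takes over 112 s, if anything falls off the work surface, if the arm or the gripper's body presses on something with over 40 N, if the wrist force passes 120 N, or if a joint passes its speed limit or range.

### The arm

A 7-joint arm with a two-finger parallel gripper is mounted at the origin on a cart in front of the work surface, level with it; the furniture and walls round the work are solid. World frame = base frame: x ahead of the robot, y to its left, z up, the work surface at z = 0. Lengths are in m, angles in rad, forces in N, time in s.
With the tool pointing down it reaches from about 0.4 to 0.875 m from the base axis. Payload 6.5 kg.
Tool frame: the origin (TCP) lies midway between the tips of the shut fingers; the grasp point (between the pads) lies 19 mm behind it (r.grip_point_offset is the distance from the TCP to the grasp point, in m); z points along the fingers, y is the line along which they close (so a half turn about z gives the same grasp; the last joint's range is limited). The gripper opens to 85 mm and grips with 20 to 120 N. Pads are 22 mm wide; open, the fingers measure 114 mm over their backs; the gripper's body (76 mm by 85 mm) begins 54 mm behind the grasp point. The pads swing forward as they close: fully open they stand 13 mm farther back than shut.
Start: joints at [1.075, 0.536, -0.004, 1.538, 0.003, 1.067, -0.071], TCP at [0.271, -0.591, 0.231] pointing down, gripper open.
Joint ranges: [-2.7, 2.7], [-0.37, 2.16], [-1.27, 1.26], [0.24, 2.4], [-1.31, 4.45], [0.19, 1.91], [-2.76, 2.76]. Speed limits (rad/s): [2.39, 2.39, 3.14, 3.14, 3.14, 3.14, 3.14].

### API

Orientations are given as a unit quaternion [x, y, z, w].
In Python, from workcell import sensors, cams, workorder, r gives the robot as it stands.
- The arm moves only by the shell command python3 -m crank 'ROWS' [FORCE]. ROWS is JSON, a list of rows, each an object with "jaw": the finger opening in mm, from 0 to 85.4; "linear": the shift along the tool's x, y, z in mm, a list of three; "twist": the turn about the tool's z in degrees. In form: [{"jaw": jaw, "linear": [tx, ty, tz], "twist": twist}, ...]. A call has 1 to 20 rows; each row shifts and turns the commanded pose from where the row before left it, along the tool's axes as they then stand; what a row does not reach is not made up. A row lasts 1/10 s, in which the tool goes at most 50 mm and 8.59 degrees, less where a joint would pass 70% of its speed; a pose out of reach is approached as far as the arm can. A call with a gripper value outside its range is refused whole. The fingers move at their own pace and stop on an object; FORCE is the grip in N (left out, the last holds). Time passes only in rows, so rows that do not move let the fingers close. It gives the time, the measured TCP pose, the force, the opening and the grip force at its end, in the units of the state.
- sensors.read_state(): the state, without advancing time (a new reading comes with each control period).
- cams.capture(name): name is "side" or "top"; returns (picture, depth): 420x560x3 uint8, red, green, blue; 420x560 float32, m along the optical axis (not along the pixel's ray), 0 where there is no reading.
- cams.camera_model(name): a dict with "fx", "fy", "cx", "cy" (pixels), "k1" (the pictures are not rectified: a ray, as slopes to the right and down, at radius r is drawn at 1 + k1 r^2 times it, then the intrinsics apply), "R" (3x3) and "t" (3): a world point X has camera coordinates R X + t. Camera axes: x right, y down, z forward; pixel columns grow to the right and rows downward; lengths in m; the calibration is good to about 2 mm. A picture is of the moment at which its call begins. camera_model takes no time and is no camera call.
- workorder.hand_in(): hands the job in; it is judged then, once.
The state is a dict: "t": time; "q": joint angles; "joint_vel": joint speeds; "effort": joint torques, N m; "tcp_pos": TCP position; "tool_rot": TCP orientation; "wrist_force": force on the tool from outside, world axes, zero at the start; "ft_torque": the same for the moment, N m; "width": finger opening in m; "grip_force": force on a finger pad.
Only numpy, scipy, OpenCV 4.12 (cv2) and the standard library are available. Lean on these libraries where they do the work, as an engineer would, in place of code of your own. Each camera call takes 0.05 s, during which the arm holds its last target. There are 200 camera calls.

## Working session

There is one attempt and no reset: what is moved stays moved. The work goes in short steps, Python scripts to look and compute and a shell command to move; the robot and the scene stay as the last step left them, time stands still between calls to the robot, and variables do not carry over. Pictures are saved under pics/ and viewed, at most 14 in all, crops included, and the job is handed in when it is done.

```bash
mkdir -p pics
python3 - <<'E'
from workcell import sensors,cams,workorder,r
import cv2
for n in("side","top"):
    p,d=cams.capture(n); cv2.imwrite(f"pics/{n}0.png",p[:,:,::-1]); 
    m=cams.camera_model(n); print(n,m)
s=sensors.read_state(); print(s, r.grip_point_offset)
E
```

```text
side {'fx': 416.8163824303983, 'fy': 416.8163824303983, 'cx': 274.23761668242963, 'cy': 210.2879649919344, 'k1': 0.03252881288221744, 'R': array([[-0.96935533, -0.24534151,  0.01256135],
       [-0.12320918,  0.44129572, -0.88886309],
       [ 0.21253175, -0.86317184, -0.45800069]]), 't': array([0.619548  , 0.06292627, 1.04333219])}
top {'fx': 453.68116487742793, 'fy': 453.68116487742793, 'cx': 284.9411616892616, 'cy': 209.89522040039904, 'k1': -0.04019960289433893, 'R': array([[ 7.48012984e-04, -9.99958012e-01,  9.13312536e-03],
       [-9.97453454e-01, -1.39742036e-03, -7.13067565e-02],
       [ 7.13165253e-02, -9.05652906e-03, -9.97412619e-01]]), 't': array([0.13280416, 0.60471011, 1.12919588])}
{'t': 0.1, 'q': array([ 1.0747789 ,  0.53708376, -0.00443131,  1.53873875,  0.00263112,
        1.06730666, -0.07120554]), 'joint_vel': array([-0.00095219, -0.00383864, -0.00103966, -0.00274498, -0.00077985,
       -0.00072127,  0.00109624]), 'effort': array([ 2.60214612e-03, -5.84564567e+01,  1.05178714e+00, -2.59773946e+01,
        1.26183240e-02,  4.54797526e-03,  1.86059219e-05]), 'tcp_pos': array([ 0.27060423, -0.5903872 ,  0.23051896]), 'tool_rot': array([ 9.76987599e-01,  2.13294737e-01, -2.33052178e-04, -7.29257210e-04]), 'wrist_force': array([ 0.35671824, -0.10232547,  0.17918534]), 'ft_torque': array([-0.03810434, -0.00356486,  0.04499558]), 'grip_force': 0.0, 'width': 0.08545151264833313} 0.0187
```

View pics/top0.png

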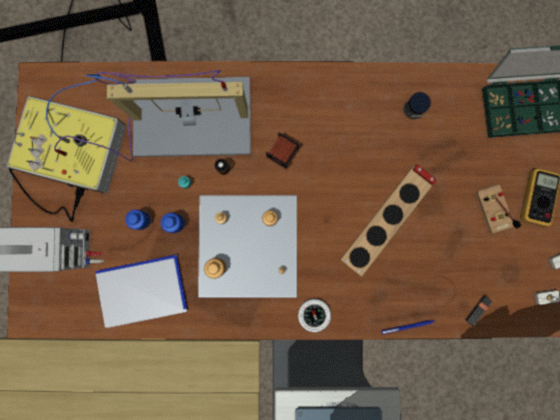

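View pics/side0.png

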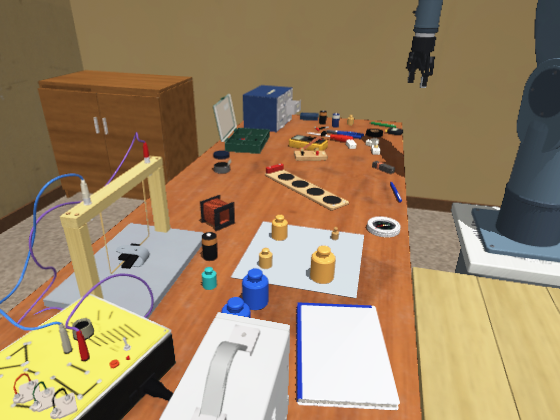

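Top view: red block at (424,175) and marks at about (409,194), (393,214), (376,236) and (359,257). Weights: 50 at (214,268), 39 at (270,217), 29 at (221,217), 18 at (282,269). The side view confirms the layout. The cell is at (222,166), the coil at (283,150), and the blue and turquoise look-alikes are to the left. I'll enlarge.

```bash
python3 - <<'E'
import cv2,numpy as np
p=cv2.imread("pics/top0.png")
a=cv2.resize(p[195:300,195:300],None,fx=5,fy=5,interpolation=cv2.INTER_CUBIC); cv2.imwrite("pics/c1.png",a)
a=cv2.resize(p[160:275,335:440],None,fx=5,fy=5,interpolation=cv2.INTER_CUBIC); cv2.imwrite("pics/c2.png",a)
E
cat > h.py <<'E'
from workcell import sensors,cams,workorder,r
import cv2,numpy as np
from scipy.spatial.transform import Rotation as Ro
def w(n,u,v,z):
    "pixel -> world point on plane of height z"
    m=cams.camera_model(n); d=np.array([(u-m['cx'])/m['fx'],(v-m['cy'])/m['fy']]); s=d.copy()
    for _ in range(20): s=d/(1+m['k1']*(s@s))
    R,t=m['R'],m['t']; c=-R.T@t; g=R.T@np.array([*s,1]); return c+g*(z-c[2])/g[2]
def pix(n,X):
    m=cams.camera_model(n); c=m['R']@np.array(X)+m['t']; s=c[:2]/c[2]; s=s*(1+m['k1']*(s@s))
    return m['fx']*s[0]+m['cx'],m['fy']*s[1]+m['cy']
E
```

```text
(no output)
```

View pics/c1.png

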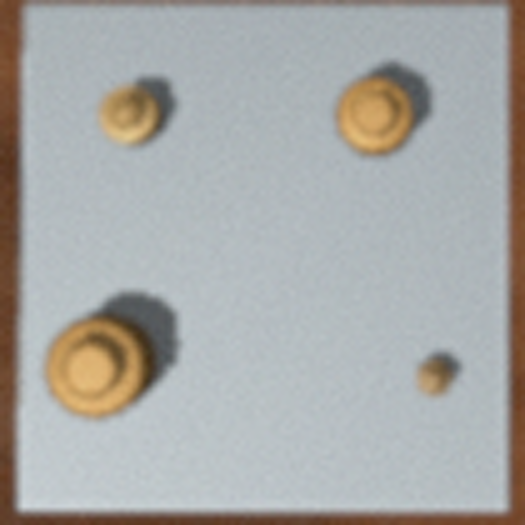

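View pics/c2.png

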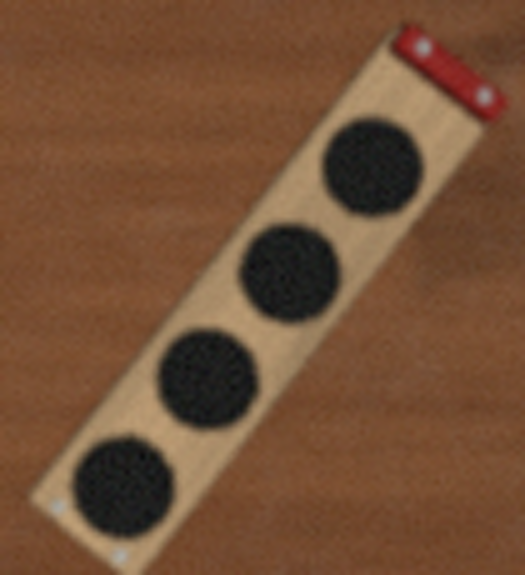

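Crop 1, body rims: 50 at (97,366), 39 at (375,115), 29 at (129,116), 18 at (434,377). Crop 2, marks: (373,166), (290,273), (208,379), (124,486).

Run:
```python
from h import *
f=lambda x,y,o:((x+.5)/5-.5+o[0],(y+.5)/5-.5+o[1])
o1=(195,195);o2=(335,160)
for n,x,y,z in[("50rim",97,366,.058),("50knob",92,369,.07),("39rim",375,115,.047),("39knob",375,112,.057),("29rim",129,116,.036),("29knob",127,112,.042),("18",434,377,.028)]:
    print(n,w("top",*f(x,y,o1),z).round(4))
M=[]
for x,y in[(373,166),(290,273),(208,379),(124,486)]:
    M.append(w("top",*f(x,y,o2),.012)); print(M[-1].round(4),np.hypot(*M[-1][:2]))
print([np.linalg.norm(M[i+1]-M[i]) for i in range(3)])
for n,u,v in[("cell",222,166),("coil",283,150),("blue",172,222),("turq",184,182)]: print(n,w("top",u,v,.06).round(3))
s=sensors.read_state(); print(Ro.from_quat(s['tool_rot']).as_matrix().round(3))
d=M[3]-M[0]; print("board dir",np.degrees(np.arctan2(d[1],d[0])))
```

```text
50rim [0.4605 0.3062 0.058 ]
50knob [0.4597 0.3068 0.07  ]
39rim [0.5835 0.1716 0.047 ]
39knob [0.5845 0.1714 0.057 ]
29rim [0.5835 0.2948 0.036 ]
29knob [0.5851 0.295  0.042 ]
18 [0.4536 0.1422 0.028 ]
[ 0.6498 -0.1868  0.012 ] 0.6761177600401218
[ 0.5945 -0.1428  0.012 ] 0.6114279392439158
[ 0.5402 -0.0998  0.012 ] 0.5493644265242045
[ 0.4858 -0.0561  0.012 ] 0.4890805885040964
[np.float64(0.07065151726119775), np.float64(0.06926316260886198), np.float64(0.06971341521175002)]
cell [0.71  0.289 0.06 ]
coil [0.75  0.139 0.06 ]
blue [0.572 0.41  0.06 ]
turq [0.67  0.382 0.06 ]
[[ 0.909  0.417 -0.001]
 [ 0.417 -0.909  0.001]
 [-0.    -0.002 -1.   ]]
board dir 141.461007110841
```

```bash
cat >> h.py <<'E'
YAW=141.5
def go(x,y,z):
    "remaining shift (tool axes, mm) and twist (deg) to a world TCP target"
    s=sensors.read_state(); R=Ro.from_quat(s['tool_rot']).as_matrix()
    d=R.T@(np.array([x,y,z])-s['tcp_pos'])*1000; t=np.degrees(np.arctan2(R[1,0],R[0,0]))-YAW
    print("lin",d.round(1),"twist",round((t+180)%360-180,2),"tilt",R[:,2].round(3),"tcp",s['tcp_pos'].round(4),"w",round(s['width']*1e3,1),"F",round(s['grip_force'],1),"t",s['t'])
E
python3 -m crank '[{"jaw":85,"linear":[0,0,0],"twist":-8.34},{"jaw":85,"linear":[0,0,0],"twist":-8.34},{"jaw":85,"linear":[0,0,0],"twist":-8.34},{"jaw":85,"linear":[0,0,0],"twist":-8.34},{"jaw":85,"linear":[0,0,0],"twist":-8.34},{"jaw":85,"linear":[0,0,0],"twist":-8.34},{"jaw":85,"linear":[0,0,0],"twist":-8.34},{"jaw":85,"linear":[0,0,0],"twist":-8.34},{"jaw":85,"linear":[0,0,0],"twist":-8.34},{"jaw":85,"linear":[0,0,0],"twist":-8.34},{"jaw":85,"linear":[0,0,0],"twist":-8.34},{"jaw":85,"linear":[0,0,0],"twist":-8.34},{"jaw":85,"linear":[0,0,0],"twist":-8.34},{"jaw":85,"linear":[0,0,0],"twist":-8.34}]' 80
python3 -c "
from h import *
go(.60,-.15,.231);go(.46,.3065,.231)"
```

```text
t: 1.5
tcp_pos: [0.2706, -0.5906, 0.2308]
tool_rot: [0.328, 0.945, 0.0, -0.0]
wrist_force: [-0.1, -0.7, -0.0]
width: 0.0853
grip_force: 0.0
lin [ 14.3 549.9  -0. ] twist 0.23 tilt [-0.001  0.001 -1.   ] tcp [ 0.2706 -0.5906  0.2308] w 85.3 F 0.0 t 1.5
lin [4.069e+02 8.216e+02 4.000e-01] twist 0.23 tilt [-0.001  0.001 -1.   ] tcp [ 0.2706 -0.5906  0.2308] w 85.3 F 0.0 t 1.5
```

```bash
python3 -m crank '[{"jaw":85,"linear":[1,40,0],"twist":0},{"jaw":85,"linear":[1,45,0],"twist":0},{"jaw":85,"linear":[1,45,0],"twist":0},{"jaw":85,"linear":[1,45,0],"twist":0},{"jaw":85,"linear":[1,45,0],"twist":0},{"jaw":85,"linear":[1,45,0],"twist":0},{"jaw":85,"linear":[1,45,0],"twist":0},{"jaw":85,"linear":[1,45,0],"twist":0},{"jaw":85,"linear":[1,45,0],"twist":0},{"jaw":85,"linear":[1,45,0],"twist":0},{"jaw":85,"linear":[1,45,0],"twist":0},{"jaw":85,"linear":[1,40,0],"twist":0},{"jaw":85,"linear":[0,0,0],"twist":0}]'
python3 -c "
from h import *
go(.46,.3065,.15)"
```

```text
t: 2.8
tcp_pos: [0.5951, -0.1615, 0.2313]
tool_rot: [0.326, 0.945, 0.003, 0.0]
wrist_force: [-0.1, -0.1, 0.5]
width: 0.0848
grip_force: 0.0
lin [394.9 284.6  83.2] twist 0.42 tilt [ 0.002  0.005 -1.   ] tcp [ 0.5951 -0.1615  0.2313] w 84.8 F 0.0 t 2.8
```

```bash
python3 -m crank '[{"jaw":85,"linear":[33,24,0],"twist":0},{"jaw":85,"linear":[33,24,0],"twist":0},{"jaw":85,"linear":[33,24,0],"twist":0},{"jaw":85,"linear":[33,24,0],"twist":0},{"jaw":85,"linear":[33,24,10],"twist":0},{"jaw":85,"linear":[33,24,10],"twist":0},{"jaw":85,"linear":[33,24,10],"twist":0},{"jaw":85,"linear":[33,24,10],"twist":0},{"jaw":85,"linear":[33,24,10],"twist":0},{"jaw":85,"linear":[33,24,10],"twist":0},{"jaw":85,"linear":[33,24,10],"twist":0},{"jaw":85,"linear":[32,20,10],"twist":0.4},{"jaw":85,"linear":[0,0,0],"twist":0},{"jaw":85,"linear":[0,0,0],"twist":0}]'
python3 - <<'E'
from h import *
go(.46,.3065,.02)
for n in("top","side"):
    p,d=cams.capture(n)
    u,v=map(int,pix(n,(.46,.3065,.07)));a=p[v-60:v+60,u-60:u+60]
    cv2.imwrite(f"pics/pick50{n}.png",cv2.resize(a,None,fx=4,fy=4)[:,:,::-1])
a=np.hstack([cv2.imread(f"pics/pick50{n}.png")[:, 40:430] for n in("top","side")]); cv2.imwrite("pics/pick50.png",a)
E
```

```text
t: 4.2
tcp_pos: [0.4602, 0.2992, 0.1508]
tool_rot: [0.333, 0.943, -0.001, -0.0]
wrist_force: [0.1, 0.2, 0.2]
width: 0.0848
grip_force: 0.0
lin [  4.7   5.7 130.8] twist -0.4 tilt [-0.001 -0.001 -1.   ] tcp [0.4602 0.2992 0.1508] w 84.8 F 0.0 t 4.2
```

View pics/pick50.png

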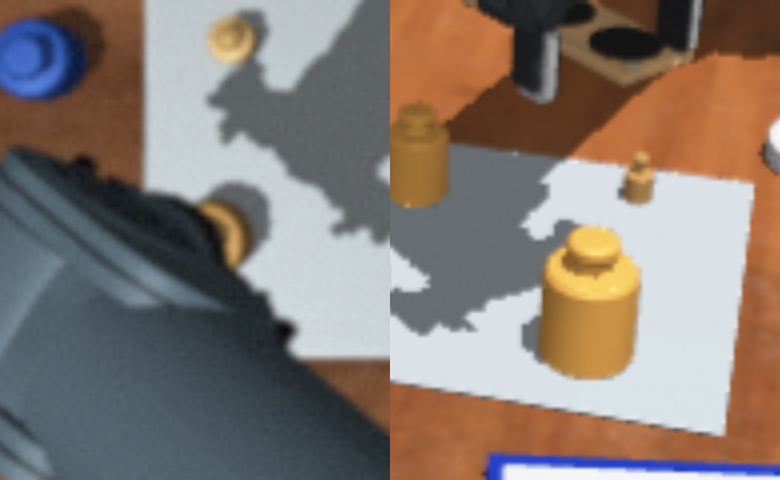

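The hand is centred over the 50 weight within a few mm, with the side view showing its knob between the two fingertips. Descend and grip.

```bash
python3 -m crank '[{"jaw":85,"linear":[4.7,5.7,15],"twist":-0.4},{"jaw":85,"linear":[0,0,30],"twist":0},{"jaw":85,"linear":[0,0,30],"twist":0},{"jaw":85,"linear":[0,0,30],"twist":0},{"jaw":85,"linear":[0,0,25],"twist":0},{"jaw":85,"linear":[0,0,0],"twist":0},{"jaw":60,"linear":[0,0,0],"twist":0},{"jaw":52,"linear":[0,0,0],"twist":0},{"jaw":40,"linear":[0,0,0],"twist":0},{"jaw":40,"linear":[0,0,0],"twist":0},{"jaw":40,"linear":[0,0,0],"twist":0},{"jaw":40,"linear":[0,0,0],"twist":0}]' 80
python3 -c "
from h import *
go(.46,.3065,.021)"
```

```text
t: 5.5
tcp_pos: [0.4619, 0.3073, 0.0231]
tool_rot: [0.331, 0.944, 0.001, 0.001]
wrist_force: [-0.1, 0.0, 5.4]
width: 0.0476
grip_force: 82.9
lin [ 1.  -1.8  2.1] twist -0.13 tilt [ 0.003  0.001 -1.   ] tcp [0.4619 0.3073 0.0231] w 47.6 F 82.9 t 5.5
```

```bash
python3 -m crank '[{"jaw":40,"linear":[0,0,-10],"twist":0},{"jaw":40,"linear":[0,0,-20],"twist":0},{"jaw":40,"linear":[0,0,-30],"twist":0},{"jaw":40,"linear":[0,0,-30],"twist":0},{"jaw":40,"linear":[0,0,-10],"twist":0},{"jaw":40,"linear":[0,0,0],"twist":0}]'
python3 -c "
from h import *
go(.65,-.1865,.13)"
```

```text
t: 6.1
tcp_pos: [0.4614, 0.3067, 0.1226]
tool_rot: [0.331, 0.944, 0.001, 0.001]
wrist_force: [-0.5, 0.3, -6.6]
width: 0.0476
grip_force: 84.5
lin [-455.3 -267.5   -7.5] twist -0.14 tilt [ 0.002  0.001 -1.   ] tcp [0.4614 0.3067 0.1226] w 47.6 F 84.5 t 6.1
```

```bash
python3 -m crank '[{"jaw":40,"linear":[-15,-9,0],"twist":0},{"jaw":40,"linear":[-25,-15,0],"twist":0},{"jaw":40,"linear":[-25,-15,0],"twist":0},{"jaw":40,"linear":[-25,-15,0],"twist":0},{"jaw":40,"linear":[-25,-15,0],"twist":0},{"jaw":40,"linear":[-25,-15,0],"twist":0},{"jaw":40,"linear":[-25,-15,0],"twist":0},{"jaw":40,"linear":[-25,-15,0],"twist":0},{"jaw":40,"linear":[-25,-15,0],"twist":0},{"jaw":40,"linear":[-25,-15,0],"twist":0},{"jaw":40,"linear":[-25,-15,0],"twist":0},{"jaw":40,"linear":[-25,-15,0],"twist":0},{"jaw":40,"linear":[-25,-15,0],"twist":0},{"jaw":40,"linear":[-25,-15,0],"twist":0},{"jaw":40,"linear":[-25,-15,0],"twist":0},{"jaw":40,"linear":[-25,-15,0],"twist":0},{"jaw":40,"linear":[-25,-15,0],"twist":0},{"jaw":40,"linear":[-25,-15,0],"twist":0},{"jaw":40,"linear":[-15,-4,0],"twist":0},{"jaw":40,"linear":[0,0,0],"twist":0}]'
python3 - <<'E'
from h import *
go(.65,-.1865,.0325)
for n in("top","side"):
    p,d=cams.capture(n)
    u,v=map(int,pix(n,(.65,-.1865,.08)));a=p[v-60:v+60,u-60:u+60]
    cv2.imwrite(f"pics/p1{n}.png",cv2.resize(a,None,fx=4,fy=4)[:,:,::-1])
a=np.hstack([cv2.imread(f"pics/p1{n}.png")[:, 40:430] for n in("top","side")]); cv2.imwrite("pics/p1.png",a)
E
```

```text
t: 8.1
tcp_pos: [0.6481, -0.1905, 0.1184]
tool_rot: [0.333, 0.943, -0.001, -0.001]
wrist_force: [0.6, -0.3, -6.3]
width: 0.0475
grip_force: 84.2
lin [ 0.9  4.6 85.9] twist -0.35 tilt [-0.003 -0.001 -1.   ] tcp [ 0.6481 -0.1905  0.1184] w 47.5 F 84.2 t 8.1
```

View pics/p1.png

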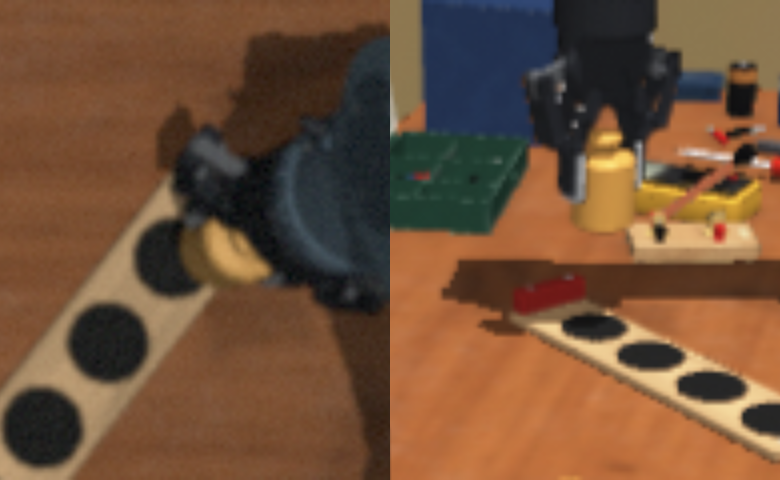

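The 50 weight hangs upright between the fingers, above mark 1 (parallax accounts for the apparent offset). Lower it.

```bash
python3 -m crank '[{"jaw":40,"linear":[1,4.6,15],"twist":-0.3},{"jaw":40,"linear":[0,0,25],"twist":0},{"jaw":40,"linear":[0,0,25],"twist":0},{"jaw":40,"linear":[0,0,12],"twist":0},{"jaw":40,"linear":[0,0,5],"twist":0},{"jaw":40,"linear":[0,0,0],"twist":0},{"jaw":40,"linear":[0,0,0],"twist":0}]'
python3 -c "
from h import *
go(.65,-.1865,.0321)"
```

```text
t: 8.9
tcp_pos: [0.6521, -0.1824, 0.0403]
tool_rot: [0.328, 0.945, 0.0, 0.001]
wrist_force: [0.0, 0.1, -6.1]
width: 0.0476
grip_force: 84.2
lin [-0.9 -4.5  8.2] twist 0.2 tilt [ 0.002 -0.    -1.   ] tcp [ 0.6521 -0.1824  0.0403] w 47.6 F 84.2 t 8.9
```

```bash
python3 -m crank '[{"jaw":40,"linear":[-0.5,-4,3],"twist":0},{"jaw":40,"linear":[0,0,2],"twist":0},{"jaw":40,"linear":[0,0,0],"twist":0},{"jaw":40,"linear":[0,0,0],"twist":0}]'
python3 -c "
from h import *
go(.65,-.1865,.0321)"
```

```text
t: 9.3
tcp_pos: [0.6491, -0.1861, 0.0344]
tool_rot: [0.328, 0.945, 0.0, 0.0]
wrist_force: [0.3, -0.1, -6.7]
width: 0.0476
grip_force: 84.3
lin [-1.   0.3  2.3] twist 0.18 tilt [ 0.  0. -1.] tcp [ 0.6491 -0.1861  0.0344] w 47.6 F 84.3 t 9.3
```

```bash
python3 -m crank '[{"jaw":40,"linear":[0,0,1.5],"twist":0},{"jaw":40,"linear":[0,0,1],"twist":0},{"jaw":40,"linear":[0,0,0],"twist":0},{"jaw":40,"linear":[0,0,0],"twist":0}]'
```

```text
t: 9.7
tcp_pos: [0.6492, -0.1859, 0.0322]
tool_rot: [0.328, 0.945, 0.0, 0.0]
wrist_force: [-2.6, -0.1, -1.0]
width: 0.048
grip_force: 84.7
```

Contact. Release and rise.

```bash
python3 -m crank '[{"jaw":50,"linear":[0,0,0],"twist":0},{"jaw":56,"linear":[0,0,0],"twist":0},{"jaw":70,"linear":[0,0,0],"twist":0},{"jaw":85,"linear":[0,0,0],"twist":0},{"jaw":85,"linear":[0,0,0],"twist":0},{"jaw":85,"linear":[0,0,-15],"twist":0},{"jaw":85,"linear":[0,0,-30],"twist":0},{"jaw":85,"linear":[0,0,-40],"twist":0},{"jaw":85,"linear":[0,0,-30],"twist":0},{"jaw":85,"linear":[0,0,0],"twist":0},{"jaw":85,"linear":[0,0,0],"twist":0}]'
python3 -c "
from h import *
go(.584,.1715,.13)"
```

```text
t: 10.8
tcp_pos: [0.6496, -0.1862, 0.1484]
tool_rot: [0.328, 0.945, -0.0, 0.001]
wrist_force: [-0.3, -0.8, -0.0]
width: 0.0853
grip_force: 0.0
lin [273.3 240.   18. ] twist 0.18 tilt [ 0.002 -0.001 -1.   ] tcp [ 0.6496 -0.1862  0.1484] w 85.3 F 0.0 t 10.8
```

```bash
python3 -m crank '[{"jaw":85,"linear":[27.3,24,0],"twist":0},{"jaw":85,"linear":[27.3,24,0],"twist":0},{"jaw":85,"linear":[27.3,24,0],"twist":0},{"jaw":85,"linear":[27.3,24,0],"twist":0},{"jaw":85,"linear":[27.3,24,0],"twist":0},{"jaw":85,"linear":[27.3,24,0],"twist":0},{"jaw":85,"linear":[27.3,24,0],"twist":0},{"jaw":85,"linear":[27.3,24,0],"twist":0},{"jaw":85,"linear":[27.3,24,9],"twist":0},{"jaw":85,"linear":[27.3,24,9],"twist":0},{"jaw":85,"linear":[0,0,0],"twist":0},{"jaw":85,"linear":[0,0,0],"twist":0},{"jaw":85,"linear":[0,0,0],"twist":0}]'
python3 - <<'E'
from h import *
go(.584,.1715,.012)
p,d=cams.capture("side");cv2.imwrite("pics/s1.png",cv2.resize(p[140:340,180:440],None,fx=3,fy=3)[:,:,::-1])
E
```

```text
t: 12.1
tcp_pos: [0.5837, 0.1697, 0.1282]
tool_rot: [0.329, 0.944, -0.001, -0.0]
wrist_force: [0.1, 0.3, -0.0]
width: 0.085
grip_force: 0.0
lin [  0.9   1.8 116.2] twist 0.09 tilt [-0.001 -0.001 -1.   ] tcp [0.5837 0.1697 0.1282] w 85.0 F 0.0 t 12.1
```

View pics/s1.png

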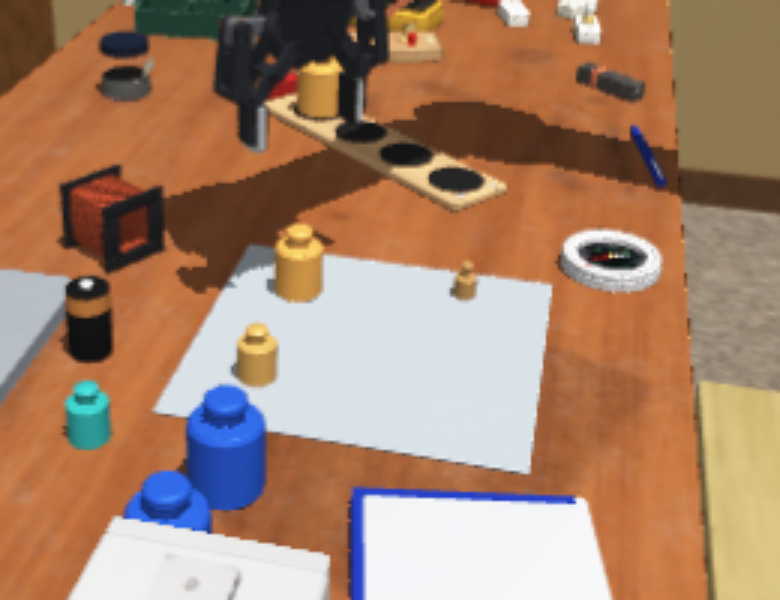

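The 50 weight stands on mark 1, and the fingers straddle the 39. Grip the 39.

```bash
python3 -m crank '[{"jaw":85,"linear":[1,1.5,15],"twist":0},{"jaw":85,"linear":[0,0,30],"twist":0},{"jaw":85,"linear":[0,0,30],"twist":0},{"jaw":85,"linear":[0,0,27],"twist":0},{"jaw":85,"linear":[0,0,14],"twist":0},{"jaw":70,"linear":[0,0,0],"twist":0},{"jaw":55,"linear":[0,0,0],"twist":0},{"jaw":42,"linear":[0,0,0],"twist":0},{"jaw":30,"linear":[0,0,0],"twist":0},{"jaw":30,"linear":[0,0,0],"twist":0},{"jaw":30,"linear":[0,0,0],"twist":0},{"jaw":30,"linear":[0,0,0],"twist":0}]' 70
python3 -c "
from h import *
go(.584,.1715,.012)"
```

```text
t: 13.35
tcp_pos: [0.5848, 0.1735, 0.0145]
tool_rot: [0.328, 0.945, 0.001, 0.001]
wrist_force: [-1.2, -1.2, 6.4]
width: 0.037
grip_force: 71.1
lin [-0.6 -2.1  2.5] twist 0.18 tilt [ 0.002  0.    -1.   ] tcp [0.5848 0.1735 0.0145] w 37.0 F 71.1 t 13.35
```

```bash
python3 -m crank '[{"jaw":30,"linear":[0,0,-10],"twist":0},{"jaw":30,"linear":[0,0,-20],"twist":0},{"jaw":30,"linear":[0,0,-30],"twist":0},{"jaw":30,"linear":[0,0,-30],"twist":0},{"jaw":30,"linear":[0,0,-10],"twist":0},{"jaw":30,"linear":[0,0,0],"twist":0},{"jaw":30,"linear":[0,0,0],"twist":0}]'
python3 -c "
from h import *
go(.5945,-.143,.11)"
```

```text
t: 14.05
tcp_pos: [0.5829, 0.1726, 0.1116]
tool_rot: [0.328, 0.945, -0.001, -0.001]
wrist_force: [-0.1, -0.3, -4.5]
width: 0.0368
grip_force: 70.9
lin [-204.8 -240.4    1.9] twist 0.18 tilt [-0.002 -0.001 -1.   ] tcp [0.5829 0.1726 0.1116] w 36.8 F 70.9 t 14.05
```

```bash
python3 -m crank '[{"jaw":30,"linear":[-15,-18,0],"twist":0},{"jaw":30,"linear":[-21,-25,0],"twist":0},{"jaw":30,"linear":[-21,-25,0],"twist":0},{"jaw":30,"linear":[-21,-25,0],"twist":0},{"jaw":30,"linear":[-21,-25,0],"twist":0},{"jaw":30,"linear":[-21,-25,0],"twist":0},{"jaw":30,"linear":[-21,-25,0],"twist":0},{"jaw":30,"linear":[-21,-25,0],"twist":0},{"jaw":30,"linear":[-21,-25,0],"twist":0},{"jaw":30,"linear":[-15,-16,0],"twist":0},{"jaw":30,"linear":[-6,-6,0],"twist":0},{"jaw":30,"linear":[0,0,10],"twist":0},{"jaw":30,"linear":[0,0,25],"twist":0},{"jaw":30,"linear":[0,0,20],"twist":0},{"jaw":30,"linear":[0,0,15],"twist":0},{"jaw":30,"linear":[0,0,5],"twist":0},{"jaw":30,"linear":[0,0,0],"twist":0},{"jaw":30,"linear":[0,0,0],"twist":0},{"jaw":30,"linear":[0,0,0],"twist":0}]'
python3 -c "
from h import *
go(.5945,-.143,.0235)"
```

```text
t: 15.95
tcp_pos: [0.5959, -0.1414, 0.0388]
tool_rot: [0.328, 0.945, 0.0, 0.001]
wrist_force: [0.6, 0.8, -4.4]
width: 0.0372
grip_force: 71.0
lin [ 0.1 -2.1 15.3] twist 0.19 tilt [ 0.002 -0.    -1.   ] tcp [ 0.5959 -0.1414  0.0388] w 37.2 F 71.0 t 15.95
```

```bash
python3 -m crank '[{"jaw":30,"linear":[0,-1.5,8],"twist":0},{"jaw":30,"linear":[0,0,4.5],"twist":0},{"jaw":30,"linear":[0,0,1.5],"twist":0},{"jaw":30,"linear":[0,0,1],"twist":0},{"jaw":30,"linear":[0,0,0],"twist":0},{"jaw":30,"linear":[0,0,0],"twist":0}]'
python3 -c "
from h import *
go(.5945,-.143,.0235)"
```

```text
t: 16.55
tcp_pos: [0.5934, -0.143, 0.0235]
tool_rot: [0.328, 0.945, -0.001, -0.001]
wrist_force: [-4.2, -0.8, 6.6]
width: 0.0371
grip_force: 72.3
lin [-0.8  0.7  0. ] twist 0.17 tilt [-0.002 -0.001 -1.   ] tcp [ 0.5934 -0.143   0.0235] w 37.1 F 72.3 t 16.55
```

```bash
python3 -m crank '[{"jaw":39,"linear":[0,0,0],"twist":0},{"jaw":46,"linear":[0,0,0],"twist":0},{"jaw":60,"linear":[0,0,0],"twist":0},{"jaw":75,"linear":[0,0,0],"twist":0},{"jaw":75,"linear":[0,0,0],"twist":0},{"jaw":75,"linear":[0,0,-15],"twist":0},{"jaw":75,"linear":[0,0,-30],"twist":0},{"jaw":75,"linear":[0,0,-40],"twist":0},{"jaw":75,"linear":[0,0,-20],"twist":0},{"jaw":75,"linear":[0,0,0],"twist":0},{"jaw":75,"linear":[0,0,0],"twist":0}]'
python3 -c "
from h import *
go(.584,.295,.12)"
```

```text
t: 17.65
tcp_pos: [0.5943, -0.1428, 0.1286]
tool_rot: [0.328, 0.945, -0.0, 0.001]
wrist_force: [0.1, -0.3, -0.6]
width: 0.0751
grip_force: 0.0
lin [279.5 337.1   8.4] twist 0.19 tilt [ 0.001 -0.001 -1.   ] tcp [ 0.5943 -0.1428  0.1286] w 75.1 F 0.0 t 17.65
```

```bash
python3 -m crank '[{"jaw":75,"linear":[23.3,28.1,0],"twist":0},{"jaw":75,"linear":[23.3,28.1,0],"twist":0},{"jaw":75,"linear":[23.3,28.1,0],"twist":0},{"jaw":75,"linear":[23.3,28.1,0],"twist":0},{"jaw":75,"linear":[23.3,28.1,0],"twist":0},{"jaw":75,"linear":[23.3,28.1,0],"twist":0},{"jaw":75,"linear":[23.3,28.1,0],"twist":0},{"jaw":75,"linear":[23.3,28.1,0],"twist":0},{"jaw":75,"linear":[23.3,28.1,0],"twist":0},{"jaw":75,"linear":[23.3,28.1,0],"twist":0},{"jaw":75,"linear":[23.3,28.1,0],"twist":0},{"jaw":75,"linear":[23.3,28.1,8],"twist":0},{"jaw":75,"linear":[0,0,0],"twist":0},{"jaw":75,"linear":[0,0,0],"twist":0},{"jaw":75,"linear":[0,0,0],"twist":0}]'
python3 - <<'E'
from h import *
go(.584,.295,.009)
p,d=cams.capture("side");cv2.imwrite("pics/s2.png",cv2.resize(p[140:340,180:440],None,fx=3,fy=3)[:,:,::-1])
E
```

```text
t: 19.15
tcp_pos: [0.5838, 0.2934, 0.1189]
tool_rot: [0.329, 0.944, -0.001, -0.0]
wrist_force: [0.3, 0.2, 0.5]
width: 0.0747
grip_force: 0.0
lin [  0.9   1.6 109.9] twist 0.11 tilt [-0.001 -0.002 -1.   ] tcp [0.5838 0.2934 0.1189] w 74.7 F 0.0 t 19.15
```

View pics/s2.png

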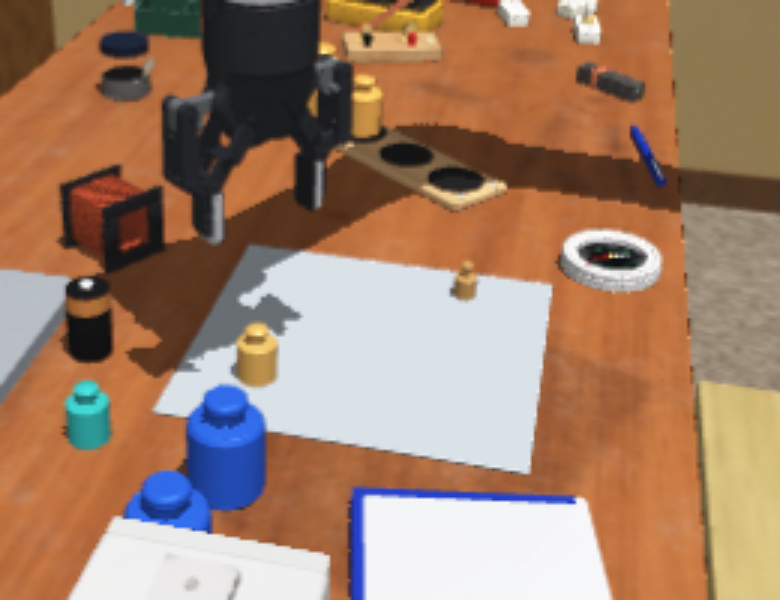

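The 39 weight stands on mark 2, and the 29 lies midway between the fingers. Nothing else has moved. Grip the 29.

```bash
python3 -m crank '[{"jaw":75,"linear":[0.5,1,15],"twist":0},{"jaw":75,"linear":[0,0,30],"twist":0},{"jaw":75,"linear":[0,0,30],"twist":0},{"jaw":75,"linear":[0,0,24],"twist":0},{"jaw":70,"linear":[0,0,9],"twist":0},{"jaw":55,"linear":[0,0,2],"twist":0},{"jaw":42,"linear":[0,0,0],"twist":0},{"jaw":32,"linear":[0,0,0],"twist":0},{"jaw":20,"linear":[0,0,0],"twist":0},{"jaw":20,"linear":[0,0,0],"twist":0},{"jaw":20,"linear":[0,0,0],"twist":0},{"jaw":20,"linear":[0,0,0],"twist":0}]' 50
python3 -c "
from h import *
go(.584,.295,.009)"
```

```text
t: 20.4
tcp_pos: [0.5851, 0.2971, 0.0114]
tool_rot: [0.328, 0.945, 0.001, 0.001]
wrist_force: [-0.7, -0.4, 6.6]
width: 0.0257
grip_force: 49.8
lin [-0.4 -2.4  2.4] twist 0.18 tilt [ 0.002  0.001 -1.   ] tcp [0.5851 0.2971 0.0114] w 25.7 F 49.8 t 20.4
```

```bash
python3 -m crank '[{"jaw":20,"linear":[0,0,-10],"twist":0},{"jaw":20,"linear":[0,0,-20],"twist":0},{"jaw":20,"linear":[0,0,-30],"twist":0},{"jaw":20,"linear":[0,0,-30],"twist":0},{"jaw":20,"linear":[0,0,-10],"twist":0},{"jaw":20,"linear":[0,0,0],"twist":0},{"jaw":20,"linear":[0,0,0],"twist":0}]'
python3 - <<'E'
from h import *
go(.5402,-.0996,.11)
E
```

```text
t: 21.1
tcp_pos: [0.5834, 0.2957, 0.1089]
tool_rot: [0.328, 0.945, -0.001, -0.0]
wrist_force: [-0.4, 0.5, -1.3]
width: 0.0263
grip_force: 49.5
lin [-211.2 -337.    -0.6] twist 0.18 tilt [-0.001 -0.001 -1.   ] tcp [0.5834 0.2957 0.1089] w 26.3 F 49.5 t 21.1
```

```bash
python3 -m crank '[{"jaw":20,"linear":[-10,-16,0],"twist":0},{"jaw":20,"linear":[-17,-27,0],"twist":0},{"jaw":20,"linear":[-17,-27,0],"twist":0},{"jaw":20,"linear":[-17,-27,0],"twist":0},{"jaw":20,"linear":[-17,-27,0],"twist":0},{"jaw":20,"linear":[-17,-27,0],"twist":0},{"jaw":20,"linear":[-17,-27,0],"twist":0},{"jaw":20,"linear":[-17,-27,0],"twist":0},{"jaw":20,"linear":[-17,-27,0],"twist":0},{"jaw":20,"linear":[-17,-27,0],"twist":0},{"jaw":20,"linear":[-17,-27,0],"twist":0},{"jaw":20,"linear":[-17,-27,0],"twist":0},{"jaw":20,"linear":[-14,-24,0],"twist":0},{"jaw":20,"linear":[0,0,15],"twist":0},{"jaw":20,"linear":[0,0,25],"twist":0},{"jaw":20,"linear":[0,0,25],"twist":0},{"jaw":20,"linear":[0,0,10],"twist":0},{"jaw":20,"linear":[0,0,0],"twist":0},{"jaw":20,"linear":[0,0,0],"twist":0},{"jaw":20,"linear":[0,0,0],"twist":0}]'
python3 - <<'E'
from h import *
go(.5402,-.0996,.0204)
p,d=cams.capture("side");cv2.imwrite("pics/s3.png",cv2.resize(p[140:260,240:400],None,fx=5,fy=5)[:,:,::-1])
E
```

```text
t: 23.1
tcp_pos: [0.5415, -0.0987, 0.0357]
tool_rot: [0.328, 0.945, 0.0, 0.001]
wrist_force: [0.6, 0.3, -0.5]
width: 0.0259
grip_force: 49.6
lin [ 0.4 -1.6 15.3] twist 0.2 tilt [ 0.002 -0.    -1.   ] tcp [ 0.5415 -0.0987  0.0357] w 25.9 F 49.6 t 23.1
```

View pics/s3.png

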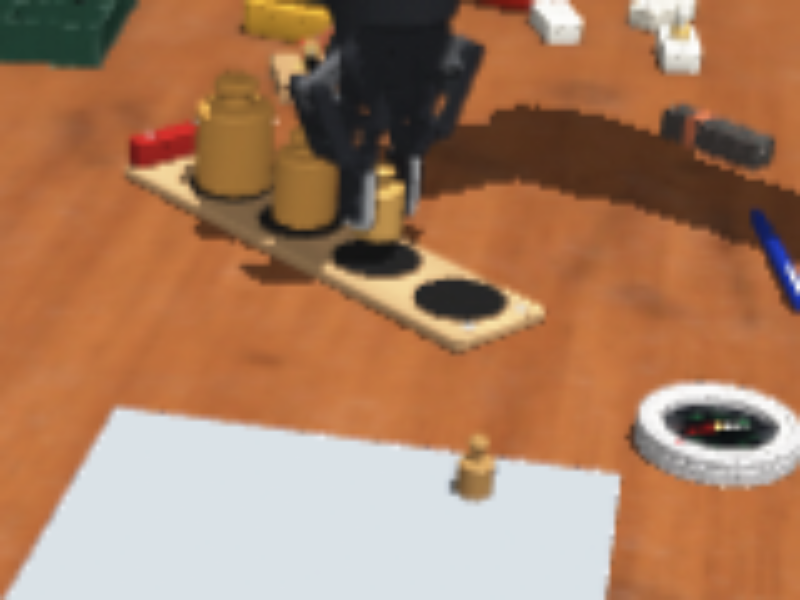

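The 29 weight is upright just above mark 3, with 50 and 39 standing well on marks 1 and 2. Lower it the rest of the way.

```bash
python3 -m crank '[{"jaw":20,"linear":[0,-1,8],"twist":0},{"jaw":20,"linear":[0,0,4],"twist":0},{"jaw":20,"linear":[0,0,1.5],"twist":0},{"jaw":20,"linear":[0,0,1],"twist":0},{"jaw":20,"linear":[0,0,0],"twist":0},{"jaw":20,"linear":[0,0,0],"twist":0}]'
python3 -c "
from h import *
go(.5402,-.0996,.0204)"
```

```text
t: 23.75
tcp_pos: [0.5397, -0.0997, 0.0204]
tool_rot: [0.328, 0.945, -0.0, -0.0]
wrist_force: [-2.4, -0.6, 1.2]
width: 0.0262
grip_force: 49.8
lin [-0.3  0.4 -0. ] twist 0.19 tilt [-0.001 -0.    -1.   ] tcp [ 0.5397 -0.0997  0.0204] w 26.2 F 49.8 t 23.75
```

```bash
python3 -m crank '[{"jaw":29,"linear":[0,0,0],"twist":0},{"jaw":35,"linear":[0,0,0],"twist":0},{"jaw":45,"linear":[0,0,0],"twist":0},{"jaw":60,"linear":[0,0,0],"twist":0},{"jaw":60,"linear":[0,0,0],"twist":0},{"jaw":60,"linear":[0,0,-15],"twist":0},{"jaw":60,"linear":[0,0,-30],"twist":0},{"jaw":60,"linear":[0,0,-40],"twist":0},{"jaw":60,"linear":[0,0,-20],"twist":0},{"jaw":60,"linear":[0,0,0],"twist":0},{"jaw":60,"linear":[0,0,0],"twist":0}]'
python3 -c "
from h import *
go(.4535,.1422,.10)"
```

```text
t: 24.85
tcp_pos: [0.5401, -0.0999, 0.126]
tool_rot: [0.328, 0.945, -0.0, 0.001]
wrist_force: [-1.8, 0.2, -0.9]
width: 0.0601
grip_force: 0.0
lin [218.1 136.2  25.8] twist 0.18 tilt [ 0.001 -0.001 -1.   ] tcp [ 0.5401 -0.0999  0.126 ] w 60.1 F 0.0 t 24.85
```

```bash
python3 -m crank '[{"jaw":60,"linear":[27,17,0],"twist":0},{"jaw":60,"linear":[27,17,0],"twist":0},{"jaw":60,"linear":[27,17,0],"twist":0},{"jaw":60,"linear":[27,17,0],"twist":0},{"jaw":60,"linear":[27,17,10],"twist":0},{"jaw":60,"linear":[27,17,15],"twist":0},{"jaw":60,"linear":[27,17,15],"twist":0},{"jaw":60,"linear":[27,17,10],"twist":0},{"jaw":60,"linear":[2,0,0],"twist":0},{"jaw":60,"linear":[0,0,0],"twist":0},{"jaw":60,"linear":[0,0,0],"twist":0}]'
python3 - <<'E'
from h import *
go(.4535,.1422,.006)
p,d=cams.capture("side");cv2.imwrite("pics/s4.png",cv2.resize(p[140:260,240:400],None,fx=5,fy=5)[:,:,::-1])
E
```

```text
t: 25.95
tcp_pos: [0.4533, 0.141, 0.0749]
tool_rot: [0.329, 0.944, -0.001, -0.0]
wrist_force: [0.5, -0.2, -0.4]
width: 0.0601
grip_force: 0.0
lin [ 0.5  1.1 68.9] twist 0.13 tilt [-0.001 -0.001 -1.   ] tcp [0.4533 0.141  0.0749] w 60.1 F 0.0 t 25.95
```

View pics/s4.png

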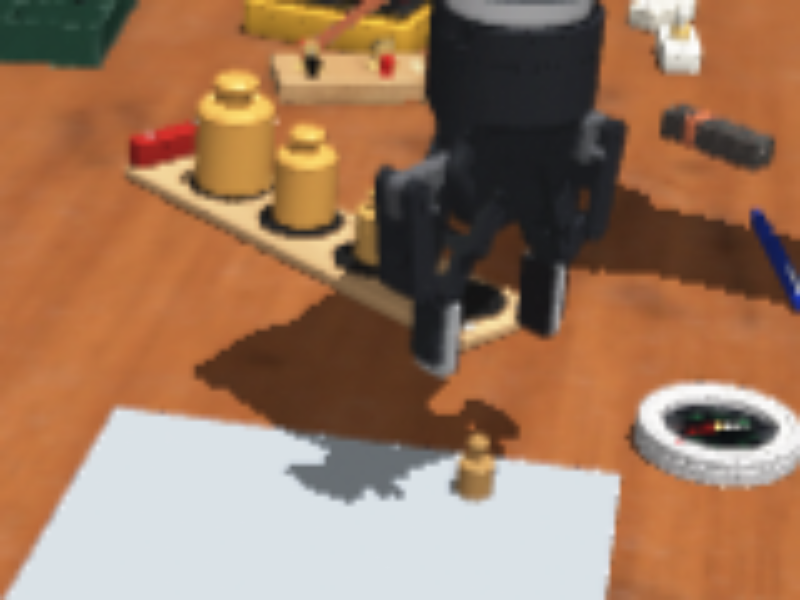

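The 29 weight stands on mark 3, and the 18 lies between the fingers. Grip the 18.

```bash
python3 -m crank '[{"jaw":60,"linear":[0,0.5,15],"twist":0},{"jaw":60,"linear":[0,0,25],"twist":0},{"jaw":55,"linear":[0,0,18],"twist":0},{"jaw":45,"linear":[0,0,8],"twist":0},{"jaw":35,"linear":[0,0,4],"twist":0},{"jaw":26,"linear":[0,0,0],"twist":0},{"jaw":20,"linear":[0,0,0],"twist":0},{"jaw":12,"linear":[0,0,0],"twist":0},{"jaw":10,"linear":[0,0,0],"twist":0},{"jaw":10,"linear":[0,0,0],"twist":0},{"jaw":10,"linear":[0,0,0],"twist":0}]' 25
python3 -c "
from h import *
go(.4535,.1422,.006)"
```

```text
t: 27.1
tcp_pos: [0.4541, 0.1427, 0.0059]
tool_rot: [0.328, 0.945, 0.0, 0.001]
wrist_force: [-0.6, -0.5, 6.9]
width: 0.0162
grip_force: 24.9
lin [ 0.1 -0.8 -0.2] twist 0.19 tilt [ 0.001  0.    -1.   ] tcp [0.4541 0.1427 0.0059] w 16.2 F 24.9 t 27.1
```

Gripped. Lift and carry it to mark 4, which is placed with TCP z at about 0.015.

```bash
python3 -m crank '[{"jaw":8,"linear":[0,0,-10],"twist":0},{"jaw":8,"linear":[0,0,-20],"twist":0},{"jaw":8,"linear":[0,0,-20],"twist":0},{"jaw":8,"linear":[0,0,-10],"twist":0},{"jaw":8,"linear":[0,0,0],"twist":0},{"jaw":8,"linear":[0,0,0],"twist":0}]'
python3 -c "
from h import *
go(.4858,-.0563,.06)"
```

```text
t: 27.7
tcp_pos: [0.4534, 0.1423, 0.065]
tool_rot: [0.328, 0.945, -0.0, -0.0]
wrist_force: [-0.0, -0.8, 0.0]
width: 0.0163
grip_force: 24.6
lin [-148.6 -135.7    5.1] twist 0.17 tilt [-0. -0. -1.] tcp [0.4534 0.1423 0.065 ] w 16.3 F 24.6 t 27.7
```

```bash
python3 -m crank '[{"jaw":8,"linear":[-12,-11,0],"twist":0},{"jaw":8,"linear":[-20,-18,0],"twist":0},{"jaw":8,"linear":[-20,-18,0],"twist":0},{"jaw":8,"linear":[-20,-18,0],"twist":0},{"jaw":8,"linear":[-20,-18,0],"twist":0},{"jaw":8,"linear":[-20,-18,0],"twist":0},{"jaw":8,"linear":[-20,-18,0],"twist":0},{"jaw":8,"linear":[-16,-16,0],"twist":0},{"jaw":8,"linear":[0,0,10],"twist":0},{"jaw":8,"linear":[0,0,15],"twist":0},{"jaw":8,"linear":[0,0,10],"twist":0},{"jaw":8,"linear":[0,0,0],"twist":0},{"jaw":8,"linear":[0,0,0],"twist":0},{"jaw":8,"linear":[0,0,0],"twist":0}]'
python3 -c "
from h import *
go(.4858,-.0563,.0152)"
```

```text
t: 29.1
tcp_pos: [0.4863, -0.0544, 0.0305]
tool_rot: [0.328, 0.945, 0.0, 0.0]
wrist_force: [-0.2, -0.8, 0.2]
width: 0.0161
grip_force: 24.6
lin [-0.8 -1.8 15.3] twist 0.25 tilt [ 0.  0. -1.] tcp [ 0.4863 -0.0544  0.0305] w 16.1 F 24.6 t 29.1
```

```bash
python3 -m crank '[{"jaw":8,"linear":[0,-1,8],"twist":0},{"jaw":8,"linear":[0,0,4],"twist":0},{"jaw":8,"linear":[0,0,1.5],"twist":0},{"jaw":8,"linear":[0,0,1],"twist":0},{"jaw":8,"linear":[0,0,0],"twist":0},{"jaw":8,"linear":[0,0,0],"twist":0}]'
python3 -c "
from h import *
go(.4858,-.0563,.0152)"
```

```text
t: 29.7
tcp_pos: [0.4855, -0.0559, 0.0159]
tool_rot: [0.328, 0.945, 0.0, 0.0]
wrist_force: [0.0, -0.7, 0.4]
width: 0.0162
grip_force: 24.6
lin [-0.5 -0.2  0.7] twist 0.19 tilt [ 0. -0. -1.] tcp [ 0.4855 -0.0559  0.0159] w 16.2 F 24.6 t 29.7
```

```bash
python3 -m crank '[{"jaw":8,"linear":[0,0,0.8],"twist":0},{"jaw":8,"linear":[0,0,0],"twist":0},{"jaw":8,"linear":[0,0,0],"twist":0}]'
python3 -m crank '[{"jaw":19,"linear":[0,0,0],"twist":0},{"jaw":24,"linear":[0,0,0],"twist":0},{"jaw":34,"linear":[0,0,0],"twist":0},{"jaw":50,"linear":[0,0,0],"twist":0},{"jaw":50,"linear":[0,0,0],"twist":0},{"jaw":50,"linear":[0,0,-15],"twist":0},{"jaw":50,"linear":[0,0,-30],"twist":0},{"jaw":50,"linear":[0,0,-40],"twist":0},{"jaw":50,"linear":[0,0,-40],"twist":0},{"jaw":50,"linear":[30,30,0],"twist":0},{"jaw":50,"linear":[40,40,0],"twist":0},{"jaw":50,"linear":[40,40,0],"twist":0},{"jaw":50,"linear":[40,40,0],"twist":0},{"jaw":50,"linear":[30,40,0],"twist":0},{"jaw":50,"linear":[0,0,0],"twist":0},{"jaw":50,"linear":[0,0,0],"twist":0}]'
python3 - <<'E'
from h import *
p,d=cams.capture("top");cv2.imwrite("pics/t5.png",cv2.resize(p[160:275,335:440],None,fx=5,fy=5,interpolation=cv2.INTER_CUBIC)[:,:,::-1])
p,d=cams.capture("side");cv2.imwrite("pics/s5.png",cv2.resize(p[120:260,200:400],None,fx=4,fy=4)[:,:,::-1])
E
```

```text
t: 30.0
tcp_pos: [0.4854, -0.0559, 0.015]
tool_rot: [0.328, 0.945, 0.0, 0.0]
wrist_force: [0.2, -0.7, -1.1]
width: 0.0165
grip_force: 24.6
t: 31.6
tcp_pos: [0.4638, 0.1866, 0.1408]
tool_rot: [0.327, 0.945, 0.0, 0.0]
wrist_force: [0.4, -1.9, 0.3]
width: 0.0501
grip_force: 0.0
```

View pics/t5.png

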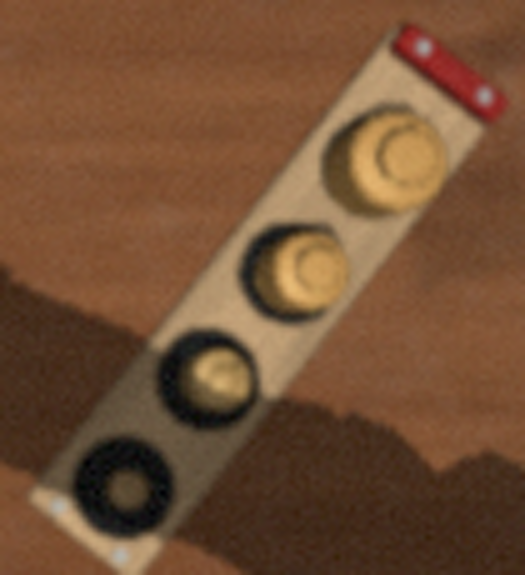

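View pics/s5.png

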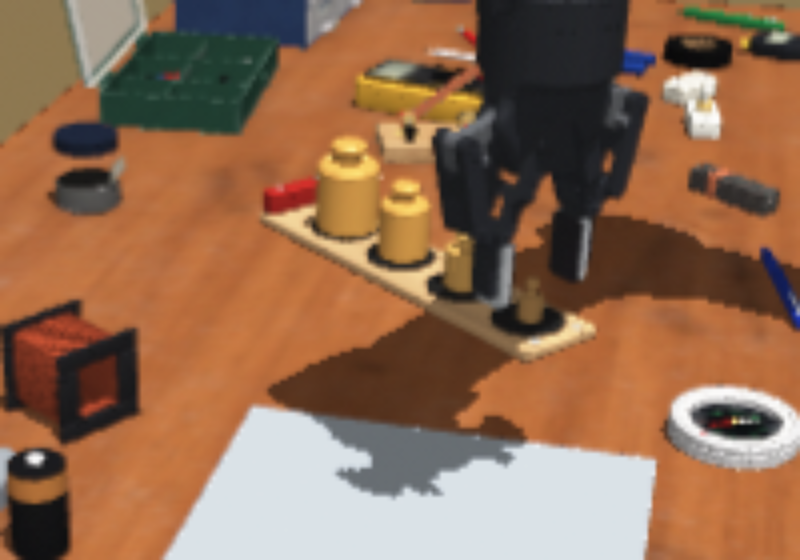

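All four stand on their marks. Rim centres in the top crop: 50 (398,162), 39 (310,270), 29 (222,377), 18 (129,487). Check them numerically.

Run:
```python
from h import *
f=lambda x,y:((x+.5)/5-.5+335,(y+.5)/5-.5+160)
for x,y,z,a,b in[(398,162,.067,373,166),(310,270,.056,290,273),(222,377,.045,208,379),(129,487,.037,124,486)]:
    print(((w("top",*f(x,y),z)-w("top",*f(a,b),.012))[:2]*1e3).round(1))
```

```text
[-4.   3.3]
[-1.2  0.9]
[ 0.5 -0. ]
[0.3 1.8]
```

All within about 5 mm, against the 12 mm allowed.

```bash
python3 -c "
from workcell import workorder
print(workorder.hand_in())"
```

```text
the job is handed in; nothing more can be done
None
```

I set all four brass weights upright on their marks, biggest beside the red block down to smallest, each measuring within about 5 mm of its mark's centre (12 mm allowed), and handed the job in at about 32 s; the hand-in returned no verdict.

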